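# Sort the bearing-press rings into their rows

### The job

Three loose aluminium press rings of different diameters lie on the bench. Slide each one into the lane of the plywood rack whose screwed-down pattern ring has the same diameter, all the way in until it rests against that pattern ring. Keep the rings flat on the bench all the while (slide them, do not lift or tip them), and leave the other things on the bench where they are.

Things in the scene. Friction and masses are not known exactly. Their poses are not given: they have to be found in the camera images.
- rack: Plywood rack fixed to the bench: three equal lanes side by side, no floor, walls 30 mm high, 6 mm thick. Origin: bench height, middle of the 208 mm lane length and of the middle lane. x runs along the lanes from the open mouths (x=-104 mm, robot side) to the back wall (inner face x=+104 mm); y across them. Lane centres y=+112, 0, -112 mm; lanes 106 mm wide inside.
- mouth0 (a point): Middle of the open mouth of the rack's left (+y) lane, at bench height; axes as the rack's.
- mouth1 (a point): Middle of the open mouth of the rack's middle lane, at bench height; axes as the rack's.
- mouth2 (a point): Middle of the open mouth of the rack's right (-y) lane, at bench height; axes as the rack's.
- ring_small: Loose aluminium press ring, the small one: outside diameter 72 mm, bore 50 mm, 24 mm high, lying flat on the bench. Origin at the centre of its underside, z along its axis.
- ring_medium: Loose aluminium press ring, the medium one: outside diameter 86 mm, bore 50 mm, 24 mm high, lying flat on the bench. Origin at the centre of its underside, z along its axis.
- ring_large: Loose aluminium press ring, the large one: outside diameter 100 mm, bore 50 mm, 24 mm high, lying flat on the bench. Origin at the centre of its underside, z along its axis.
- pattern_small: Fixed pattern ring, small: outside diameter 72 mm, 24 mm high, held down on the bench by a dark bar and screw (top 32 mm high) near the closed end of one lane, centred across the lane, its centre 50 mm past the rack origin along the rack's x. Which lane it is in varies. Origin at the centre of its underside; axes as the rack's.
- pattern_medium: Fixed pattern ring, medium: outside diameter 86 mm, 24 mm high, held down on the bench by a dark bar and screw (top 32 mm high) near the closed end of one lane, centred across the lane, its centre 50 mm past the rack origin along the rack's x. Which lane it is in varies. Origin at the centre of its underside; axes as the rack's.
- pattern_large: Fixed pattern ring, large: outside diameter 100 mm, 24 mm high, held down on the bench by a dark bar and screw (top 32 mm high) near the closed end of one lane, centred across the lane, its centre 50 mm past the rack origin along the rack's x. Which lane it is in varies. Origin at the centre of its underside; axes as the rack's.
- bearing: Loose small steel ball bearing lying flat, 46 mm across, 15 mm high, not part of the job. Origin: centre of underside.
- socket: Loose steel wrench socket standing upright, 30 mm across, 40 mm high. Origin: centre of underside.
- screwdriver: Loose screwdriver lying on the bench, about 200 mm long, along its x axis. Origin about its middle.
- grease: Grease jar, 60 mm across, 85 mm high, loose, upright. Origin: centre of underside.
- spares: Small cardboard box 100 x 70 x 50 mm, loose. Origin: centre of underside.
- wrench: Loose wrench lying on the bench along its x axis, about 180 mm long. Origin about its middle.
- oil: Oil bottle, 52 mm across, 140 mm high, loose, upright. Origin: centre of underside.
There are look-alikes about, which are no part of the job. Leave any orange or yellow look-alike of the ring_medium alone. Leave any turquoise look-alike of the pattern_medium alone.

How it is judged (in metres and radians):
At the end, for the whole second after the job is handed in: Each loose ring lies flat and still on the bench in the lane of the pattern ring of its own diameter, on the mouth side of it, with no more than 8 mm gap between the two rims (x of ring_small in the frame of pattern_small below -0.04 m and horizontal distance between ring_small and pattern_small below 0.08 m and y of ring_small in the frame of pattern_small between -0.04 and 0.04 m and height (world z) of each of ring_small, ring_medium, ring_large below 0.005 m and angle between each of ring_small, ring_medium, ring_large's own z axis and vertical below 0.08 rad and linear speed of each of ring_small, ring_medium, ring_large below 0.02 m/s and x of ring_medium in the frame of pattern_medium below -0.04 m and horizontal distance between ring_medium and pattern_medium below 0.094 m and y of ring_medium in the frame of pattern_medium between -0.04 and 0.04 m and x of ring_large in the frame of pattern_large below -0.04 m and horizontal distance between ring_large and pattern_large below 0.108 m and y of ring_large in the frame of pattern_large between -0.04 and 0.04 m); the robot touches nothing.
It fails at once if the small ring is lifted or tipped off the bench (height (world z) of ring_small above 0.015 m or angle between ring_small's own z axis and vertical above 0.3 rad).
It fails at once if the medium ring is lifted or tipped off the bench (height (world z) of ring_medium above 0.015 m or angle between ring_medium's own z axis and vertical above 0.3 rad).
It fails at once if the large ring is lifted or tipped off the bench (height (world z) of ring_large above 0.015 m or angle between ring_large's own z axis and vertical above 0.3 rad).
It fails at once if another loose thing on the bench is displaced by more than 30 mm (distance of any of bearing, socket, screwdriver, grease, spares, wrench, oil from where it was at the start of the episode above 0.03 m).
It also fails if it takes over 67 s, if anything falls off the work surface, if the arm or the gripper's body presses on something with over 40 N, if the wrist force passes 120 N, or if a joint passes its speed limit or range.

### The arm

A 6-joint arm with a two-finger parallel gripper is mounted at the origin on the work surface. World frame = base frame: x ahead of the robot, y to its left, z up, the work surface at z = 0. Lengths are in mm, angles in rad, forces in N, time in s.
With the tool pointing down it reaches from about 350 to 875 mm from the base axis. Payload 4.2 kg.
Tool frame: the origin (TCP) lies at the very end of the fingers, on their centre line; the grasp point (between the pads) lies 19 mm behind it; z points along the fingers, y is the direction in which the jaws open and shut (so a half turn about z gives the same grasp; the last joint's range is limited). The gripper opens to 85 mm and grips with 20 to 120 N. Pads are 22 mm wide; open, the fingers measure 114 mm over their backs; the gripper's body (76 mm by 85 mm) begins 54 mm behind the grasp point. The pads swing forward as they close: fully open they stand 13 mm farther back than shut.
Start: joints at [-0.902, 0.385, 0.008, 0, -1.194, -0.259], TCP at [249.029, -573.222, 195.312] pointing down, gripper open.
Joint ranges: [-3.14, 3.14], [-1.21, 2.06], [-1.07, 1.41], [-3.16, 2.05], [-2.99, -0.16], [-3.1, 3.1]. Speed limits (rad/s): [2.79, 2.79, 3.14, 3.14, 3.14, 3.14].

### API

Orientations are given as a unit quaternion [x, y, z, w].
In Python, from bench import arm, optics, job gives the robot as it stands.
- The arm moves only by the tool send_rows, never from a script. Its argument "steps" is a list that holds one entry, the list of rows, each a list of 5 numbers: the shift along the tool's x, y, z in cm, then the turn about the tool's z in rad, then the opening, from 0 (shut) to 1 (fully open). A call has 1 to 10 rows; each row shifts and turns the pose as measured when the row begins, along the tool's axes as they then stand; what a row does not reach is not made up. A row lasts 1/12 s, in which the tool goes at most 41.7 mm and 7.16 degrees, less where a joint would pass 70% of its speed; a pose out of reach is approached as far as the arm can. A call with a gripper value outside its range is refused whole. The fingers move at their own pace and stop on an object; the grip force is fixed at half the most. Time passes only in rows, so rows that do not move let the fingers close. It gives the time, the measured TCP pose, the force and the opening at its end, in the units of the state.
- arm.read_state(): the state, without advancing time (a new reading comes with each control period).
- optics.get_image(name): name is "scene" or "top"; returns (picture, depth): 420x560x3 uint8, blue, green, red; 420x560 float32, mm along the optical axis (not along the pixel's ray), 0 where there is no reading.
- optics.get_calibration(name): a dict with "K" (3x3 intrinsics, pixels), "rvec" (rotation vector, rad) and "tvec" (3), from world to camera coordinates, as OpenCV has them. Camera axes: x right, y down, z forward; pixel columns grow to the right and rows downward; lengths in mm; the calibration is good to about 2 mm. A picture is of the moment at which its call begins. get_calibration takes no time and is no camera call.
- job.job_done(): hands the job in, once; it reports no verdict.
The state is a dict: "clock": time; "joints": joint angles; "joint_vel": joint speeds; "joint_efforts": joint torques, N m; "position": TCP position; "ee_rot": TCP orientation; "contact_force": force on the tool from outside, world axes, zero at the start; "wrist_torque": the same for the moment, N m; "gripper_width": finger opening in mm.
Only numpy, scipy, OpenCV 4.12 (cv2) and the standard library are available. Lean on these libraries where they do the work, as an engineer would, in place of code of your own. Each camera call takes 0.05 s, during which the arm holds its last target. There are 200 camera calls.

## Working session

There is one attempt and no reset: what is moved stays moved. The work goes in short steps, Python scripts to look and compute and a tool call to move; the robot and the scene stay as the last step left them, time stands still between calls to the robot, and variables do not carry over. Pictures are saved under pics/ and viewed, about 8 in all and at most 12, crops included, and the job is handed in when it is done.

Besides the shell and the picture viewer there is one more tool, called by a JSON object that holds its "fn" and its "kwargs", one argument or row to a line. send_rows: Moves the arm, as the interface text tells. Its arguments: {"type":"object","properties":{"steps":{"type":"array","items":{"type":"array","items":{"type":"array","items":{"type":"number"}}}}},"required":["steps"]}

```bash
mkdir -p pics
cat > h.py <<'E'
import numpy as np, cv2
from bench import arm, optics, job
def cal(n):
    c=optics.get_calibration(n);return np.array(c["K"],float),cv2.Rodrigues(np.array(c["rvec"],float))[0],np.array(c["tvec"],float).ravel()
def w(n,u,v,z):
    K,R,t=cal(n);r=R.T@np.linalg.inv(K)@[u,v,1];o=-R.T@t
    return o+r*(z-o[2])/r[2]
def cloud(n,d):
    K,R,t=cal(n);v,u=np.indices(d.shape)
    p=np.stack([(u-K[0,2])/K[0,0]*d,(v-K[1,2])/K[1,1]*d,d],-1)
    return (p-t)@R
def snap(n,f):
    im,d=optics.get_image(n);cv2.imwrite("pics/"+f+".png",im);return im,d
E
python3 - <<'E'
from h import *
for n in("top","scene"):
    im,d=snap(n,n+"1");np.save(n+"d.npy",d)
    K,R,t=cal(n);print(n,K[0,0],-R.T@t,R[2])
print(arm.read_state())
E
```

```text
top 452.46600754206685 [ 460.73152921   10.03346974 1237.42081064] [ 6.81604747e-02 -6.23733788e-05 -9.97674369e-01]
scene 404.6310483662244 [1296.81113931 -515.50446305  785.1961017 ] [-0.63788842  0.43528417 -0.63531571]
{'clock': 0.1, 'joints': array([-9.02425450e-01,  3.85527770e-01,  6.75842928e-03, -4.56088838e-04,
       -1.19400846e+00, -2.58589314e-01]), 'joint_vel': array([-0.00097769, -0.00037863,  0.00369803,  0.0019939 ,  0.00100894,
       -0.00156839]), 'joint_efforts': array([-4.73415075e-04, -3.93319595e+01,  1.88927811e+01,  4.19791907e+00,
       -2.59018554e-03,  7.19244184e-06]), 'position': array([ 248.77832667, -572.70133578,  194.29728829]), 'ee_rot': array([-2.03377765e-01,  9.79099820e-01,  9.80975574e-04, -2.53319102e-04]), 'contact_force': array([-0.24670551,  0.07265116, -0.28613094]), 'wrist_torque': array([ 0.07186343, -0.0015721 ,  0.06012735]), 'gripper_width': 85.23223575980023}
```

View pics/top1.png

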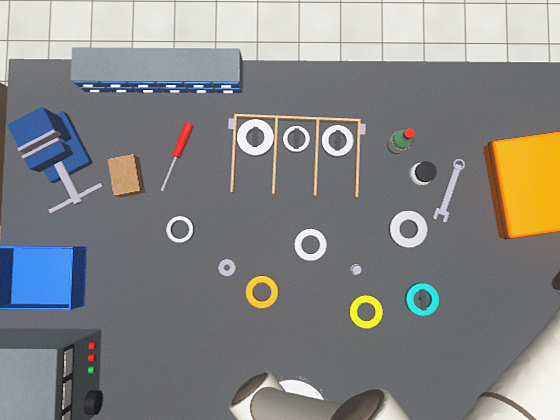

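View pics/scene1.png

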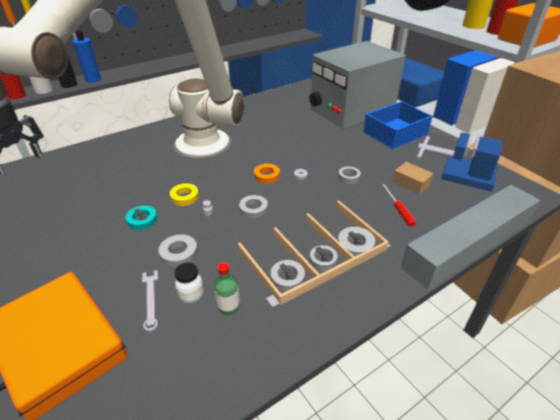

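The top picture shows the pattern rings in the rack at about (255,137), (296,139) and (337,141): large, small, medium from left to right. The loose grey rings are at (180,229) small, (311,245) medium and (409,229) large. Next I measure them.

Run:
```python
from h import *
d=np.load("topd.npy");P=cloud("top",d);im=cv2.imread("pics/top1.png");hsv=cv2.cvtColor(im,cv2.COLOR_BGR2HSV)
def fit(m,name,lo,hi):
    c=max(cv2.findContours(m,cv2.RETR_EXTERNAL,cv2.CHAIN_APPROX_NONE)[0],key=cv2.contourArea)[:,0]
    q=np.array([w("top",*p,24)[:2] for p in c])
    A=np.c_[2*q,np.ones(len(q))];s=np.linalg.lstsq(A,(q**2).sum(1),rcond=None)[0]
    print(name,s[:2].round(1),"D",round(2*np.sqrt(s[2]+s[0]**2+s[1]**2),1))
for n,u,v in [("s",180,229),("m",311,245),("l",409,229),("pl",255,137),("ps",296,139),("pm",337,141)]:
    m=np.zeros(d.shape,np.uint8);r=26
    sub=(hsv[...,1]<60)&(hsv[...,2]>130)
    yy,xx=np.indices(d.shape);k=sub&(np.hypot(xx-u,yy-v)<(r if n[0]!='p' else 19.5));m[k]=255
    zz=P[...,2][k];fit(m,n,0,0);print("  z",np.median(zz).round(1))
# others
for n,u,v,z in [("bearing",227,267,15),("socket",356,269,40),("orange",261,292,24),("yellow",366,312,24),("turq",422,299,24),("grease",424,173,85),("oil",408,133,140),("box1",139,193,50),("box2",111,196,50),("sd tip",163,190,5),("wr",441,217,5),
  ("wallL mouth",232,192,30),("w2",274,193,30),("w3",315,194,30),("wallR mouth",357,196,30),("backL",235,117,30),("backR",359,120,30)]:
    print(n,w("top",u,v,z)[:2].round(0))
big=cv2.resize(im[100:330,150:450],None,fx=2.6,fy=2.6,interpolation=cv2.INTER_CUBIC);cv2.imwrite("pics/crop1.png",big)
```

```text
s [497.9 301.6] D 70.2
  z 23.6
m [459.  -49.7] D 84.5
  z 24.2
l [ 502.8 -313. ] D 98.4
  z 24.8
pl [750.4 101.3] D 98.4
  z 24.0
ps [746.2 -10.4] D 70.3
  z 23.8
pm [ 742.4 -122.5] D 84.2
  z 24.5
bearing [397. 173.]
socket [ 395. -170.]
orange [332.  80.]
yellow [ 281. -198.]
turq [ 316. -347.]
grease [ 644. -339.]
oil [ 734. -284.]
box1 [591. 403.]
box2 [583. 477.]
sd tip [605. 353.]
wr [ 536. -408.]
wallL mouth [598. 161.]
w2 [596.  48.]
w3 [594. -62.]
wallR mouth [ 589. -175.]
backL [802. 155.]
backR [ 796. -181.]
```

View pics/crop1.png

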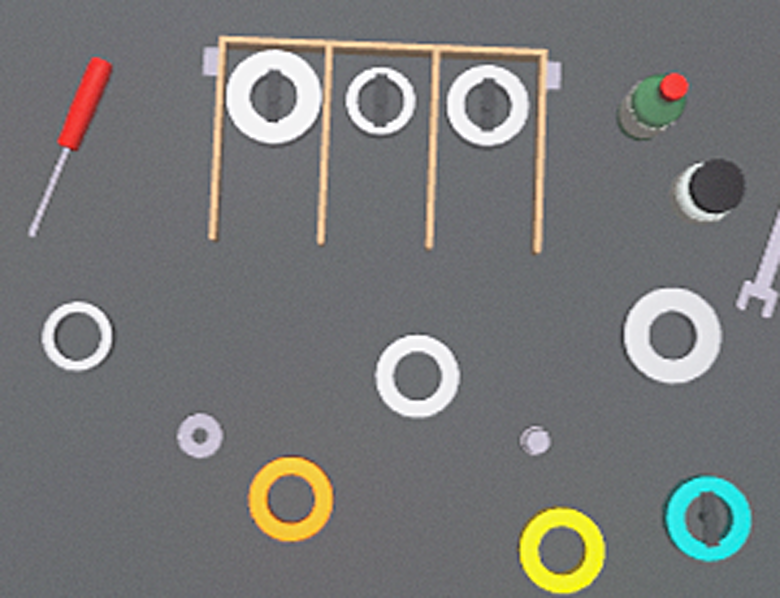

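```bash
cat >> h.py <<'E'
O=np.array([696.3,-8.6]);X=np.array([.99936,-.0357]);Y=np.array([.0357,.99936])
def rk(p):
    p=np.asarray(p)[:2]-O;return np.array([p@X,p@Y]).round(1)
def st():
    from scipy.spatial.transform import Rotation as Ro
    s=arm.read_state();R=Ro.from_quat(s["ee_rot"]).as_matrix()
    # turn needed so tool x = -X
    t=R[:2,0];a=np.arctan2(*(-X)[::-1])-np.arctan2(t[1],t[0]);a=-(a+np.pi)%(2*np.pi)
    a=(a+0)-np.pi if False else -((np.arctan2(*(-X)[::-1])-np.arctan2(t[1],t[0])+np.pi)%(2*np.pi)-np.pi)
    print("t",round(s["clock"],2),"rack",rk(s["position"]),"z",round(s["position"][2],1),"turn",round(a,3),"F",s["contact_force"].round(1),"w",round(s["gripper_width"],1),"tilt",R[:2,2].round(3),"j6",s["joints"][5].round(2))
E
sed -i '/a=(a+0)/s/.*/    a=-((np.arctan2(*(-X)[::-1])-np.arctan2(t[1],t[0])+np.pi)%(2*np.pi)-np.pi)/; s/;a=np.arctan2.*$//' h.py
python3 - <<'E'
from h import *
st()
for n,p in dict(s=(497.9,301.6),m=(459,-49.7),l=(502.8,-313),bear=(397,173),sock=(395,-170),grease=(644,-339)).items(): print(n,rk(p))
E
```

```text
t 0.1 rack [-427.1 -579.7] z 194.3 turn 0.445 F [-0.2  0.1 -0.3] w 85.2 tilt [-0.001  0.002] j6 -0.26
s [-209.3  302.9]
m [-235.7  -49.5]
l [-182.5 -311.1]
bear [-305.6  170.8]
sock [-295.3 -172.1]
grease [ -40.5 -332.1]
```

{"fn": "send_rows", "kwargs": {
  "steps": [
    [[0, 0, 0, 0.111, 0], [0, 0, 0, 0.111, 0], [0, 0, 0, 0.111, 0], [0, 0, 0, 0.111, 0], [0, 0, 0, 0, 0]]
  ]
}}

```text
clock: 0.52
position: [248.0, -570.9, 191.0]
ee_rot: [0.028, 1.0, 0.004, -0.002]
contact_force: [-1.0, -0.4, -1.0]
gripper_width: 25.9
```

```bash
python3 -c "
from h import *
st()"
```

```text
t 0.52 rack [-428. -578.] z 191.0 turn -0.02 F [-1.  -0.4 -1. ] w 25.9 tilt [-0.004  0.008] j6 -0.72
```

{"fn": "send_rows", "kwargs": {
  "steps": [
    [[-1.4, 3.8, 0, -0.02, 0], [-1.4, 3.8, 0, 0, 0], [-1.4, 3.8, 0, 0, 0], [-1.4, 3.8, 0, 0, 0], [-1.4, 3.8, 0, 0, 0], [-1.4, 3.8, 0, 0, 0], [-1.4, 3.8, 0, 0, 0], [-1.4, 3.8, 0, 0, 0], [-1.4, 3.8, 0, 0, 0], [-1.4, 3.8, 0, 0, 0]]
  ]
}}

```text
clock: 1.35
position: [397.6, -188.1, 188.0]
ee_rot: [0.009, 1.0, 0.006, -0.005]
contact_force: [1.2, -0.8, -0.2]
gripper_width: -0.4
```

```bash
python3 -c "
from h import *
st()"
```

```text
t 1.35 rack [-292.1 -190. ] z 188.0 turn 0.018 F [ 1.2 -0.8 -0.2] w -0.4 tilt [-0.009  0.012] j6 -1.5
```

{"fn": "send_rows", "kwargs": {
  "steps": [
    [[-1.2, 3.0, 0, 0.018, 0], [-1.2, 3.0, 0, 0, 0], [-1.2, 3.0, 0, 0, 0], [-1.2, 3.0, 0, 0, 0], [-0.8, 1.8, 0, 0, 0], [0, 0, 0, 0, 0], [0, 0, 0, 0, 0]]
  ]
}}

```text
clock: 1.93
position: [459.5, -37.1, 189.4]
ee_rot: [0.002, 1.0, 0.006, -0.004]
contact_force: [0.2, -0.8, -0.6]
gripper_width: -0.2
```

```bash
python3 -c "
from h import *
st()"
```

```text
t 1.93 rack [-235.6  -36.9] z 189.4 turn 0.032 F [ 0.2 -0.8 -0.6] w -0.2 tilt [-0.007  0.013] j6 -1.83
```

{"fn": "send_rows", "kwargs": {
  "steps": [
    [[0, -0.6, 2.5, 0.015, 0], [0, -0.6, 3.0, 0.015, 0], [0, 0, 3.0, 0, 0], [0, 0, 3.0, 0, 0], [0, 0, 2.0, 0, 0], [0, 0, 0.5, 0, 0], [0, 0, 0, 0, 0]]
  ]
}}

```text
clock: 2.52
position: [458.4, -52.8, 46.6]
ee_rot: [0.014, 1.0, 0.007, -0.001]
contact_force: [-0.1, -0.2, 0.4]
gripper_width: -0.1
```

```bash
python3 -c "
from h import *
st()"
```

```text
t 2.52 rack [-236.2  -52.7] z 46.6 turn 0.007 F [-0.1 -0.2  0.4] w -0.1 tilt [-0.001  0.013] j6 -1.81
```

{"fn": "send_rows", "kwargs": {
  "steps": [
    [[0, 0.3, 1.0, 0.005, 0], [0, 0, 1.0, 0, 0], [0, 0, 0.9, 0, 0], [0, 0, 0.5, 0, 0], [0, 0, 0.1, 0, 0], [0, 0, 0, 0, 0]]
  ]
}}

```text
clock: 3.02
position: [462.6, -51.3, 15.8]
ee_rot: [0.016, 1.0, 0.007, 0.004]
contact_force: [-0.6, -0.4, -0.1]
gripper_width: 0.2
```

```bash
python3 -c "
from h import *
st();snap('scene','scene2')
im=cv2.imread('pics/scene2.png');cv2.imwrite('pics/c2.png',cv2.resize(im[130:310,150:400],None,fx=3,fy=3))"
```

```text
t 3.02 rack [-232.1  -51. ] z 15.8 turn 0.003 F [-0.6 -0.4 -0.1] w 0.2 tilt [0.009 0.014] j6 -1.82
```

View pics/c2.png

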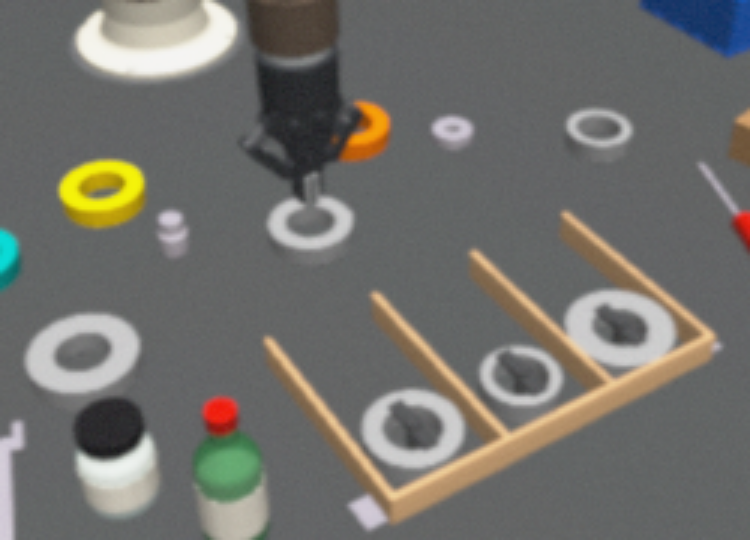

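The crop shows the closed fingers standing in the medium ring's bore, at about (310,200). I go a bit lower and drag the ring to its lane.

{"fn": "send_rows", "kwargs": {
  "steps": [
    [[0, 0, 0.7, 0, 0], [0, 0, 0, 0, 0], [-0.8, -1.0, 0, 0, 0], [-0.8, -1.0, 0, 0, 0], [-0.8, -1.0, 0, 0, 0], [-0.8, -1.0, 0, 0, 0], [-0.8, -1.0, 0, 0, 0], [-0.8, -1.0, 0, 0, 0], [-0.4, -0.5, 0, 0, 0], [0, 0, 0, 0, 0]]
  ]
}}

```text
clock: 3.9
position: [516.9, -120.3, 9.9]
ee_rot: [0.014, 1.0, 0.007, 0.007]
contact_force: [0.5, 0.3, -0.0]
gripper_width: -0.1
```

```bash
cat >> h.py <<'E'
def rings():
    im,d=optics.get_image("top");hsv=cv2.cvtColor(im,cv2.COLOR_BGR2HSV);P=cloud("top",d)
    m=((hsv[...,1]<60)&(hsv[...,2]>130)&(P[...,2]>12)&(P[...,2]<30)&(P[...,0]<900)&(P[...,0]>380)&(abs(P[...,1])<400)).astype(np.uint8)
    n,l,s,c=cv2.connectedComponentsWithStats(m)
    for i in range(1,n):
        if s[i,4]<120: continue
        cs=np.concatenate(cv2.findContours((l==i).astype(np.uint8),cv2.RETR_EXTERNAL,cv2.CHAIN_APPROX_NONE)[0])[:,0]
        q=np.array([w("top",*p,24)[:2] for p in cs]);(x,y),r=cv2.minEnclosingCircle(q.astype(np.float32))
        print("  ring?",rk((x,y)),"D",round(2*r),"px",c[i].round())
    cv2.imwrite("pics/last.png",im)
E
python3 -c "
from h import *
st();rings()"
```

```text
t 3.9 rack [-175.3 -118.1] z 9.9 turn 0.007 F [ 0.5  0.3 -0. ] w -0.1 tilt [0.013 0.014] j6 -1.65
  ring? [ 49.6 112.5] D 100 px [255. 137.]
  ring? [  49.9 -111.2] D 86 px [337. 140.]
  ring? [49.6  0.6] D 72 px [296. 139.]
  ring? [-182.5 -309.6] D 99 px [408. 229.]
  ring? [-209.6  302.9] D 73 px [179. 229.]
  ring? [-242.9  -53. ] D 81 px [312. 251.]
  ring? [-305.5  171.6] D 45 px [226. 266.]
```

```bash
python3 -c "
from h import *
snap('scene','scene3')
im=cv2.imread('pics/scene3.png');a=cv2.resize(im[130:310,150:370],(540,440));b=cv2.resize(cv2.imread('pics/last.png')[180:330,220:310+60],(440,440));cv2.imwrite('pics/c3.png',np.hstack([a,b])[:, :800] if 0 else cv2.resize(np.hstack([a,b]),None,fx=.8,fy=.8))"
```

```text
(no output)
```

View pics/c3.png

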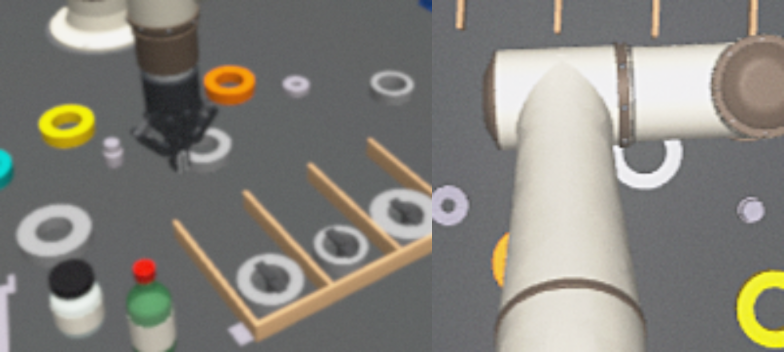

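```bash
python3 -c "
from h import *
K,R,t=cal('scene')
for p in [(516.9,-120.3,9.9),(516.9,-120.3,40),(516.9,-120.3,0),(459,-49.7,24)]:
  c=R@np.array(p)+t;print(p,(K@c/c[2])[:2].round(1))
st()
im,d=snap('scene','scene4');P=cloud('scene',d)
for v in range(196,226,2): print(v,[tuple(int(a) for a in P[v,u]) for u in range(234,248,3)])
"
```

```text
(516.9, -120.3, 9.9) [242.5 226.3]
(516.9, -120.3, 40) [241.8 218.3]
(516.9, -120.3, 0) [242.7 228.8]
(459, -49.7, 24) [252.8 203.4]
t 4.0 rack [-176.5 -117.3] z 9.8 turn 0.007 F [-0.5  1.2  0.2] w 0.2 tilt [0.012 0.015] j6 -1.65
196 [(524, -141, 133), (528, -134, 133), (524, -123, 125), (526, -116, 123), (532, -109, 124)]
198 [(526, -143, 128), (530, -136, 128), (530, -127, 124), (529, -118, 120), (529, -108, 115)]
200 [(515, -138, 113), (531, -137, 122), (528, -126, 116), (533, -120, 116), (530, -109, 109)]
202 [(508, -135, 99), (530, -137, 115), (530, -128, 110), (523, -115, 101), (525, -107, 98)]
204 [(518, -140, 101), (526, -135, 104), (523, -125, 98), (524, -116, 95), (526, -108, 92)]
206 [(525, -144, 101), (529, -137, 101), (525, -126, 93), (526, -118, 89), (438, -62, 6)]
208 [(527, -146, 96), (521, -134, 87), (528, -129, 89), (524, -118, 81), (467, -78, 25)]
210 [(427, -99, 0), (521, -135, 80), (527, -129, 81), (526, -119, 76), (521, -107, 67)]
212 [(439, -105, 3), (520, -134, 72), (524, -128, 72), (527, -120, 70), (522, -108, 61)]
214 [(447, -109, 2), (518, -134, 63), (521, -126, 62), (524, -119, 60), (480, -86, 14)]
216 [(453, -113, 0), (457, -105, 0), (523, -128, 56), (526, -120, 55), (481, -87, 7)]
218 [(459, -116, -1), (468, -111, 3), (519, -127, 46), (472, -93, -3), (479, -87, -1)]
220 [(466, -120, -2), (472, -114, 0), (480, -108, 1), (483, -100, 0), (488, -92, 0)]
222 [(474, -125, -1), (481, -119, 0), (489, -113, 2), (491, -104, 0), (495, -96, 0)]
224 [(486, -131, 2), (488, -123, 0), (495, -116, 0), (500, -109, 1), (504, -102, 0)]
```

The fingers came out over the ring. Depth puts the tip at about z=42, but the state says 10, so the two disagree. I test this with a small descent over the empty bench.

{"fn": "send_rows", "kwargs": {
  "steps": [
    [[0, 0, 0.6, 0, 0], [0, 0, 0.2, 0, 0], [0, 0, 0, 0, 0], [0, 0, 0, 0, 0]]
  ]
}}

```text
clock: 4.38
position: [513.9, -117.6, 0.9]
ee_rot: [0.013, 1.0, 0.008, 0.005]
contact_force: [-0.2, -0.5, -0.2]
gripper_width: -0.1
```

```bash
cat >> h.py <<'E'
def tip(tag):
    st();im,d=snap('scene',tag);P=cloud('scene',d)
    s=arm.read_state()["position"]
    k=(np.hypot(P[...,0]-s[0],P[...,1]-s[1])<28)&(P[...,2]>27)&(P[...,2]<120)&(im.max(-1)<190)
    q=P[k];print("tip low z pct",np.percentile(q[:,2],[0,1,2,5]).round(1));q=q[q[:,2]<np.percentile(q[:,2],2)+12];print("mean xy",q[:,:2].mean(0).round(1),"state",s.round(1),len(q))
    return im
E
python3 -c "
from h import *
im=tip('scene5');cv2.imwrite('pics/c5.png',cv2.resize(im[170:250,200:300],None,fx=6,fy=6))"
```

```text
t 4.38 rack [-178.4 -115.5] z 0.9 turn 0.01 F [-0.2 -0.5 -0.2] w -0.1 tilt [0.011 0.015] j6 -1.65
tip low z pct [38.9 41.4 43.1 47.4]
mean xy [ 521.2 -121.5] state [ 513.8 -117.7    0.9] 38
```

View pics/c5.png

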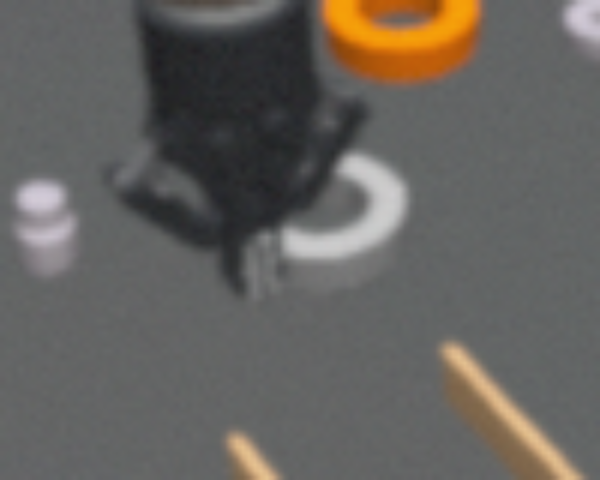

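{"fn": "send_rows", "kwargs": {
  "steps": [
    [[0, 0, 0.7, 0, 0], [0, 0, 0.7, 0, 0], [0, 0, 0.4, 0, 0], [0, 0, 0, 0, 0], [0, 0, 0, 0, 0]]
  ]
}}

```text
clock: 4.85
position: [513.9, -116.9, -19.1]
ee_rot: [0.013, 1.0, 0.008, 0.005]
contact_force: [-0.1, 0.7, -0.1]
gripper_width: 0.1
```

```bash
sed -i 's/P\[...,2\]>27/P[...,2]>3/' h.py; python3 -c "
from h import *
im=tip('scene6');rings()"
```

```text
t 4.85 rack [-178.4 -114.8] z -19.1 turn 0.011 F [-0.1  0.7 -0.1] w 0.1 tilt [0.01  0.015] j6 -1.65
tip low z pct [ 3.4 20.3 24.  28.3]
mean xy [ 520.3 -121.3] state [ 513.8 -116.9  -19.2] 43
  ring? [ 49.6 112.4] D 100 px [254. 137.]
  ring? [  49.9 -111.2] D 86 px [337. 140.]
  ring? [49.6  0.6] D 72 px [295. 139.]
  ring? [-182.5 -309.8] D 99 px [408. 229.]
  ring? [-209.6  302.9] D 73 px [179. 229.]
  ring? [-239.8  -50.2] D 83 px [311. 252.]
  ring? [-305.2  171.9] D 45 px [226. 267.]
```

The state z reads about 39 mm below the real fingertip, and xy agrees. From here I aim for state z ≈ -30 when in a bore.

{"fn": "send_rows", "kwargs": {
  "steps": [
    [[0, 0, -1.2, -0.01, 0], [0, 0, -1.2, 0, 0], [1.2, 1.3, 0, 0, 0], [1.2, 1.3, 0, 0, 0], [1.2, 1.3, 0, 0, 0], [1.2, 1.3, 0, 0, 0], [0.6, 0.8, 0, 0, 0], [0.2, 0.2, 0, 0, 0], [0, 0, 0, 0, 0], [0, 0, 0, 0, 0]]
  ]
}}

```text
clock: 5.78
position: [460.2, -52.8, 8.6]
ee_rot: [0.008, 1.0, 0.008, 0.009]
contact_force: [0.7, 0.5, 0.0]
gripper_width: 0.1
```

```bash
python3 -c "
from h import *
im=tip('scene7')"
```

```text
t 5.78 rack [-234.4  -52.6] z 8.6 turn 0.02 F [0.7 0.5 0. ] w 0.1 tilt [0.018 0.015] j6 -1.8
tip low z pct [4.  4.9 5.6 9.7]
mean xy [441.1 -45.3] state [460.4 -52.9   8.6] 35
```

{"fn": "send_rows", "kwargs": {
  "steps": [
    [[0, 0.2, 0.8, 0.02, 0], [0, 0, 0.8, 0, 0], [0, 0, 0.8, 0, 0], [0, 0, 0.7, 0, 0], [0, 0, 0.4, 0, 0], [0, 0, 0, 0, 0], [0, 0, 0, 0, 0]]
  ]
}}

```text
clock: 6.42
position: [462.2, -51.9, -31.9]
ee_rot: [0.021, 1.0, 0.007, 0.008]
contact_force: [0.3, -0.1, 0.4]
gripper_width: 0.1
```

```bash
python3 -c "
from h import *
st();im,d=snap('scene','scene8');cv2.imwrite('pics/c8.png',cv2.resize(im[160:240,200:300],None,fx=6,fy=6))"
```

```text
t 6.42 rack [-232.4  -51.6] z -31.9 turn -0.006 F [ 0.3 -0.1  0.4] w 0.1 tilt [0.016 0.015] j6 -1.82
```

View pics/c8.png

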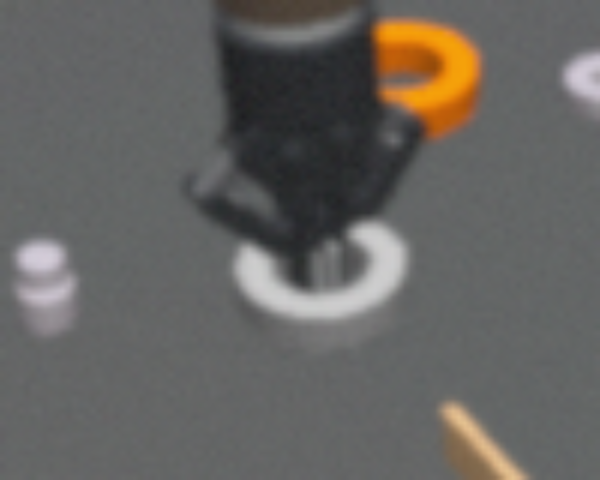

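The tip is now inside the bore, hidden behind the rim at about (325,290). I drag it diagonally.

{"fn": "send_rows", "kwargs": {
  "steps": [
    [[-0.8, -1.0, 0, 0, 0], [-0.8, -1.0, 0, 0, 0], [-0.8, -1.0, 0, 0, 0], [-0.8, -1.0, 0, 0, 0], [-0.8, -1.0, 0, 0, 0], [-0.8, -1.0, 0, 0, 0], [-0.4, -0.5, 0, 0, 0], [0, 0, 0, 0, 0]]
  ]
}}

```text
clock: 7.13
position: [511.2, -121.4, -31.6]
ee_rot: [0.02, 1.0, 0.008, 0.006]
contact_force: [-1.3, 0.0, -0.1]
gripper_width: -0.0
```

```bash
python3 -c "
from h import *
st();rings()"
```

```text
t 7.13 rack [-180.9 -119.3] z -31.6 turn -0.005 F [-1.3  0.  -0.1] w -0.0 tilt [0.012 0.016] j6 -1.65
  ring? [ 49.6 112.5] D 100 px [255. 137.]
  ring? [  50.1 -111.2] D 85 px [337. 140.]
  ring? [49.8  0.7] D 71 px [295. 138.]
  ring? [-182.5 -309.8] D 99 px [408. 229.]
  ring? [-209.6  302.7] D 72 px [179. 229.]
  ring? [-305.2  171.9] D 45 px [226. 267.]
```

{"fn": "send_rows", "kwargs": {
  "steps": [
    [[-1.0, 0.3, 0, 0, 0], [-1.2, 0.3, 0, 0, 0], [-1.2, 0.1, 0, 0, 0], [-1.2, 0, 0, 0, 0], [-1.2, 0, 0, 0, 0], [-1.2, 0, 0, 0, 0], [-1.2, 0, 0, 0, 0], [-1.2, 0, 0, 0, 0], [-1.0, 0, 0, 0, 0], [0, 0, 0, 0, 0]]
  ]
}}

```text
clock: 8.02
position: [611.4, -114.1, -31.6]
ee_rot: [0.018, 1.0, 0.007, -0.005]
contact_force: [0.8, 0.5, 1.0]
gripper_width: 0.2
```

```bash
python3 -c "
from h import *
st();rings()"
```

```text
t 8.02 rack [ -81.  -108.4] z -31.6 turn 0.0 F [0.8 0.5 1. ] w 0.2 tilt [-0.011  0.014] j6 -1.66
  ring? [ 50.5 112. ] D 100 px [255. 136.]
  ring? [  50.4 -111. ] D 85 px [335. 136.]
  ring? [49.8  0.7] D 71 px [296. 138.]
  ring? [ -97.6 -108.7] D 84 px [333. 200.]
  ring? [-182.5 -309.8] D 99 px [408. 229.]
  ring? [-209.6  302.7] D 72 px [179. 229.]
  ring? [-305.1  171.4] D 44 px [226. 266.]
```

{"fn": "send_rows", "kwargs": {
  "steps": [
    [[-1.2, -0.2, 0, 0, 0], [-1.2, 0, 0, 0, 0], [-1.2, 0, 0, 0, 0], [-1.2, 0, 0, 0, 0], [-0.8, 0, 0, 0, 0], [-0.4, 0, 0, 0, 0], [-0.3, 0, 0, 0, 0]]
  ]
}}

```text
clock: 8.65
position: [664.3, -115.7, -33.5]
ee_rot: [0.018, 1.0, 0.007, -0.016]
contact_force: [-3.4, -0.1, 3.5]
gripper_width: 0.3
```

```bash
python3 -c "
from h import *
st();rings()"
```

```text
t 8.65 rack [ -28.2 -108.2] z -33.5 turn 0.001 F [-3.4 -0.1  3.5] w 0.3 tilt [-0.031  0.015] j6 -1.65
  ring? [ 55.2 118. ] D 97 px [246. 129.]
  ring? [ -41.3 -108.9] D 83 px [334. 180.]
  ring? [-182.4 -309.8] D 99 px [408. 229.]
  ring? [-209.5  302.6] D 72 px [179. 229.]
  ring? [-305.2  171.9] D 45 px [226. 266.]
```

{"fn": "send_rows", "kwargs": {
  "steps": [
    [[-0.3, 0, -0.2, 0, 0], [-0.3, 0, 0, 0, 0], [-0.3, 0, 0, 0, 0], [-0.2, 0, 0, 0, 0]]
  ]
}}

```text
clock: 9.03
position: [669.0, -115.7, -32.1]
ee_rot: [0.018, 1.0, 0.008, -0.023]
contact_force: [-5.2, 0.8, 4.3]
gripper_width: 0.4
```

```bash
python3 -c "
from h import *
st();rings()"
```

```text
t 9.03 rack [ -23.5 -108. ] z -32.1 turn -0.0 F [-5.2  0.8  4.3] w 0.4 tilt [-0.045  0.016] j6 -1.65
  ring? [ -34.8 -108.5] D 84 px [334. 178.]
  ring? [-182.4 -309.8] D 99 px [408. 229.]
  ring? [-209.5  302.6] D 72 px [179. 229.]
  ring? [-304.   172.1] D 45 px [226. 267.]
```

{"fn": "send_rows", "kwargs": {
  "steps": [
    [[0.6, 0, 0, 0, 0], [0.5, 0, -0.5, 0, 0], [0, 0, -1.5, 0, 0], [0, 0, -2.0, 0, 0], [0.5, 0, -1.5, 0, 0], [2.0, -0.5, 0, 0, 0], [3.0, -2.5, 0, 0, 0], [3.0, -2.5, 0, 0, 0], [3.0, -3.0, 0, 0, 0], [2.0, -3.0, 0, 0, 0]]
  ]
}}

```text
clock: 9.92
position: [527.4, -223.9, 33.8]
ee_rot: [0.012, 1.0, 0.007, -0.009]
contact_force: [0.4, -0.3, -0.0]
gripper_width: 0.2
```

```bash
python3 -c "
from h import *
st();rings()"
```

```text
t 9.92 rack [-161.2 -221.2] z 33.8 turn 0.013 F [ 0.4 -0.3 -0. ] w 0.2 tilt [-0.019  0.014] j6 -1.46
  ring? [ 49.2 112.7] D 100 px [255. 137.]
  ring? [  21.  -114.7] D 144 px [336. 148.]
  ring? [49.8  0.7] D 71 px [296. 138.]
  ring? [-209.6  302.7] D 72 px [179. 229.]
  ring? [-183.6 -310.3] D 98 px [409. 237.]
  ring? [-305.3  171.9] D 45 px [226. 266.]
```

{"fn": "send_rows", "kwargs": {
  "steps": [
    [[0.5, -2.4, 0, 0.013, 0], [0.5, -2.4, 0, 0, 0], [0.5, -1.8, 0, 0, 0], [0.2, -1.0, 0, 0, 0], [0, 0, 0, 0, 0], [0, 0, 0, 0, 0]]
  ]
}}

```text
clock: 10.47
position: [501.9, -309.2, 38.8]
ee_rot: [0.023, 1.0, 0.006, -0.004]
contact_force: [0.8, 0.4, -0.1]
gripper_width: 0.1
```

```bash
python3 -c "
from h import *
st()"
```

```text
t 10.47 rack [-183.5 -307.3] z 38.8 turn -0.011 F [ 0.8  0.4 -0.1] w 0.1 tilt [-0.008  0.011] j6 -1.33
```

Down 70 mm, with a check of the real tip height partway.

{"fn": "send_rows", "kwargs": {
  "steps": [
    [[0, -0.2, 1.0, 0, 0], [0, 0, 1.2, 0, 0], [0, 0, 1.2, 0, 0], [0, 0, 1.2, 0, 0], [0, 0, 1.0, 0, 0], [0, 0, 0.6, 0, 0], [0, 0, 0.2, 0, 0], [0, 0, 0, 0, 0]]
  ]
}}

```text
clock: 11.13
position: [505.2, -304.1, -30.4]
ee_rot: [0.019, 1.0, 0.006, -0.003]
contact_force: [-0.4, 0.3, -0.5]
gripper_width: -0.2
```

```bash
python3 -c "
from h import *
st();im,d=snap('scene','scene9');cv2.imwrite('pics/c9.png',cv2.resize(im[190:310,120:320],None,fx=4,fy=4))"
```

```text
t 11.13 rack [-180.4 -302.2] z -30.4 turn -0.002 F [-0.4  0.3 -0.5] w -0.2 tilt [-0.006  0.011] j6 -1.32
```

View pics/c9.png

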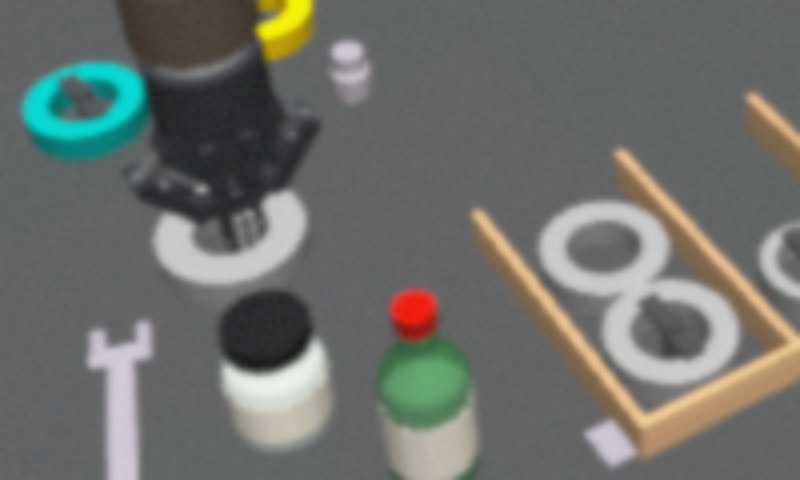

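The crop shows the medium ring resting against its pattern ring, at (604,248) next to (670,330). The fingers are in the large bore at (240,235). I drag the large ring left.

{"fn": "send_rows", "kwargs": {
  "steps": [
    [[0, 0.8, 0, 0, 0], [0, 1.2, 0, 0, 0], [0, 1.5, 0, 0, 0], [0, 1.5, 0, 0, 0], [0, 1.5, 0, 0, 0], [0, 1.5, 0, 0, 0], [0, 1.5, 0, 0, 0], [0, 1.5, 0, 0, 0], [0, 1.5, 0, 0, 0], [0, 1.5, 0, 0, 0]]
  ]
}}

```text
clock: 12.02
position: [512.3, -156.9, -24.1]
ee_rot: [0.021, 1.0, 0.004, 0.002]
contact_force: [-0.1, -2.4, -1.4]
gripper_width: 0.1
```

```bash
python3 -c "
from h import *
st();rings()"
```

```text
t 12.02 rack [-178.6 -154.8] z -24.1 turn -0.006 F [-0.1 -2.4 -1.4] w 0.1 tilt [0.004 0.007] j6 -1.6
  ring? [ 49.2 112.7] D 100 px [255. 137.]
  ring? [   7.8 -110.5] D 169 px [336. 156.]
  ring? [49.8  0.7] D 71 px [296. 138.]
  ring? [-209.6  302.7] D 72 px [179. 229.]
  ring? [-305.2  171.9] D 45 px [226. 266.]
```

{"fn": "send_rows", "kwargs": {
  "steps": [
    [[0, 1.3, 0.3, 0, 0], [0, 1.5, 0.3, 0, 0], [0, 1.5, 0.1, 0, 0], [0, 1.5, 0.1, 0, 0], [0, 1.5, 0, 0, 0], [0, 1.5, 0, 0, 0], [0, 1.5, 0, 0, 0], [0, 1.5, 0, 0, 0], [0, 1.5, 0, 0, 0], [0, 1.5, 0, 0, 0]]
  ]
}}

```text
clock: 12.9
position: [517.1, 0.1, -23.8]
ee_rot: [0.018, 1.0, 0.003, 0.006]
contact_force: [-0.2, -2.1, -0.8]
gripper_width: -0.2
```

```bash
python3 -c "
from h import *
st();rings()"
```

```text
t 12.9 rack [-179.4    2.3] z -23.8 turn -0.001 F [-0.2 -2.1 -0.8] w -0.2 tilt [0.012 0.005] j6 -1.92
  ring? [ 49.6 112.4] D 100 px [254. 137.]
  ring? [   7.8 -110.5] D 169 px [336. 156.]
  ring? [49.6  0.6] D 72 px [295. 139.]
  ring? [-209.1  303. ] D 72 px [177. 228.]
```

{"fn": "send_rows", "kwargs": {
  "steps": [
    [[0, 1.3, 0.3, 0, 0], [0, 1.5, 0.3, 0, 0], [0, 1.5, 0.1, 0, 0], [0, 1.5, 0.1, 0, 0], [0, 1.5, 0.1, 0, 0], [0, 1.5, 0, 0, 0], [0, 1.3, 0, 0, 0], [0, 0.8, 0, 0, 0], [0, 0.3, 0, 0, 0], [0, 0, 0, 0, 0]]
  ]
}}

```text
clock: 13.78
position: [518.3, 116.8, -26.2]
ee_rot: [0.015, 1.0, 0.001, 0.007]
contact_force: [0.6, -2.3, -1.3]
gripper_width: 0.1
```

```bash
python3 -c "
from h import *
st();rings();im,d=snap('scene','s10');cv2.imwrite('pics/c10.png',cv2.resize(im[130:300,220:420],None,fx=3,fy=3))"
```

```text
t 13.78 rack [-182.3  119. ] z -26.2 turn 0.005 F [ 0.6 -2.3 -1.3] w 0.1 tilt [0.013 0.002] j6 -2.14
  ring? [ 49.6 112.4] D 100 px [255. 137.]
  ring? [   7.8 -109.1] D 169 px [336. 156.]
  ring? [49.6  0.6] D 72 px [296. 139.]
  ring? [-202.8  306.2] D 70 px [175. 222.]
  ring? [-210.    93.8] D 76 px [259. 234.]
  ring? [-305.5  171.6] D 45 px [226. 266.]
```

View pics/c10.png

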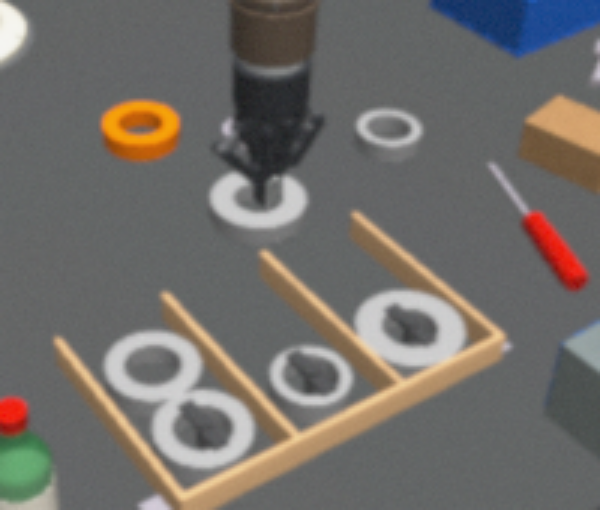

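```bash
cat >> h.py <<'E'
def sring(cx,cy,D,tag="x"):
    "fit top disc of dia D near rack(cx,cy) with scene depth+colour"
    im,d=optics.get_image("scene");P=cloud("scene",d);hsv=cv2.cvtColor(im,cv2.COLOR_BGR2HSV)
    k=(abs(P[...,2]-24)<5)&(hsv[...,1]<60)&(hsv[...,2]>140)
    q=P[k][:,:2]-O;q=np.c_[q@X,q@Y];q=q[np.hypot(q[:,0]-cx,q[:,1]-cy)<D/2+30]
    from scipy.optimize import minimize
    def cost(c):
        r=np.hypot(*(q-c).T);return np.mean(np.clip(np.maximum(r-D/2,0)+np.maximum(25-r,0),0,8))
    b=min((minimize(cost,(cx+a,cy+e),method="Nelder-Mead") for a in(-12,0,12) for e in(-12,0,12)),key=lambda r:r.fun)
    print("sring",b.x.round(1),round(b.fun,2),len(q))
E
python3 -c "
from h import *
st();print(rk(w('scene',306,195.7,24)));sring(-190,110,100);sring(-209,303,72);sring(-36,-110,86)"
```

```text
t 13.88 rack [-182.1  118.6] z -26.1 turn 0.004 F [-0.  -0.3 -0.4] w 0.0 tilt [0.014 0.002] j6 -2.14
[-180.5  107.4]
sring [-182.2  105.4] 0.03 316
sring [-208.7  301.3] 0.11 116
sring [ -30.9 -110.2] 1.71 541
```

{"fn": "send_rows", "kwargs": {
  "steps": [
    [[0, 0.4, 0.2, 0, 0], [0, 0.4, 0.2, 0, 0], [0, 0.1, 0, 0, 0], [0, 0, 0, 0, 0]]
  ]
}}

```text
clock: 14.37
position: [518.4, 122.6, -29.9]
ee_rot: [0.017, 1.0, -0.0, 0.006]
contact_force: [-0.1, -1.9, 1.3]
gripper_width: -0.3
```

```bash
python3 -c "
from h import *
st();sring(-185,110,100)"
```

```text
t 14.37 rack [-182.5  124.8] z -29.9 turn 0.001 F [-0.1 -1.9  1.3] w -0.3 tilt [ 0.011 -0.001] j6 -2.16
sring [-181.9  112.3] 0.01 311
```

Now I recentre in the bore (-12 mm in y) and push in.

{"fn": "send_rows", "kwargs": {
  "steps": [
    [[0, -0.6, 0, 0, 0], [0, -0.5, 0, 0, 0], [0, 0, 0, 0, 0], [-0.8, 0, 0, 0, 0], [-0.8, 0, 0, 0, 0], [-0.8, 0, 0, 0, 0], [-0.8, 0, 0, 0, 0], [-0.4, 0, 0, 0, 0], [0, 0, 0, 0, 0]]
  ]
}}

```text
clock: 15.17
position: [553.6, 109.0, -30.5]
ee_rot: [0.018, 1.0, -0.001, 0.002]
contact_force: [-3.8, 0.2, 3.1]
gripper_width: 0.2
```

```bash
python3 -c "
from h import *
st();sring(-160,112,100);rings()"
```

```text
t 15.17 rack [-146.8  112.5] z -30.5 turn -0.001 F [-3.8  0.2  3.1] w 0.2 tilt [ 0.003 -0.002] j6 -2.09
sring [-160.4  111.8] 0.02 294
  ring? [ 49.6 112.4] D 100 px [254. 137.]
  ring? [   7.8 -109.1] D 169 px [336. 156.]
  ring? [49.6  0.6] D 72 px [295. 139.]
  ring? [-171.7  109. ] D 95 px [254. 224.]
  ring? [-305.2  171.9] D 45 px [226. 266.]
```

{"fn": "send_rows", "kwargs": {
  "steps": [
    [[-0.8, 0, -0.2, 0, 0], [-1.0, 0, 0, 0, 0], [-1.0, 0, 0, 0, 0], [-1.0, 0, 0, 0, 0], [-1.0, 0, 0, 0, 0], [-1.0, 0, 0, 0, 0], [-1.0, 0, 0, 0, 0], [-1.0, 0, 0, 0, 0], [0, 0, 0, 0, 0]]
  ]
}}

```text
clock: 16.02
position: [636.3, 105.1, -28.9]
ee_rot: [0.017, 1.0, -0.002, -0.001]
contact_force: [0.5, 0.2, -0.8]
gripper_width: -0.5
```

```bash
python3 -c "
from h import *
st();sring(-85,112,100);rings()"
```

```text
t 16.02 rack [-64.  111.5] z -28.9 turn 0.001 F [ 0.5  0.2 -0.8] w -0.5 tilt [-0.001 -0.004] j6 -2.02
sring [-77.2 110.4] 0.06 340
  ring? [ 49.2 112.7] D 100 px [259. 132.]
  ring? [   7.9 -111.8] D 168 px [336. 156.]
  ring? [49.8  0.7] D 71 px [296. 138.]
  ring? [-81.1 110.6] D 99 px [253. 192.]
  ring? [-305.2  171.4] D 44 px [226. 267.]
```

Inside the lane; about 28 mm to go.

{"fn": "send_rows", "kwargs": {
  "steps": [
    [[-0.8, 0.1, 0, 0, 0], [-0.8, 0, 0, 0, 0], [-0.6, 0, 0, 0, 0], [-0.4, 0, 0, 0, 0], [-0.4, 0, 0, 0, 0], [-0.3, 0, 0, 0, 0]]
  ]
}}

```text
clock: 16.62
position: [664.5, 104.0, -29.2]
ee_rot: [0.018, 1.0, -0.003, -0.006]
contact_force: [-3.9, 0.8, 3.6]
gripper_width: -0.3
```

```bash
python3 -c "
from h import *
st();sring(-52,112,100);rings()"
```

```text
t 16.62 rack [-35.8 111.4] z -29.2 turn 0.001 F [-3.9  0.8  3.6] w -0.3 tilt [-0.013 -0.006] j6 -2.0
sring [-42. 109.] 1.73 456
  ring? [ 55.  102.2] D 97 px [265. 133.]
  ring? [   7.9 -111.8] D 168 px [336. 156.]
  ring? [49.8  0.7] D 71 px [296. 139.]
  ring? [-49.9 111.9] D 99 px [253. 180.]
  ring? [-305.2  171.9] D 45 px [226. 266.]
```

The large ring is at x=-49.9, resting against its pattern ring. I back off and go to the small ring.

{"fn": "send_rows", "kwargs": {
  "steps": [
    [[0.6, 0, 0, 0, 0], [0.5, 0, -0.5, 0, 0], [0, 0, -1.5, 0, 0], [0, 0, -2.0, 0, 0], [0.5, 0, -2.0, 0, 0], [2.4, 1.0, 0, 0, 0], [2.6, 2.6, 0, 0, 0], [2.6, 2.8, 0, 0, 0], [2.6, 2.8, 0, 0, 0], [2.6, 2.8, 0, 0, 0]]
  ]
}}

```text
clock: 17.55
position: [533.4, 231.7, 37.4]
ee_rot: [0.022, 1.0, 0.002, 0.009]
contact_force: [0.9, -0.2, -0.5]
gripper_width: 0.1
```

```bash
python3 -c "
from h import *
st();rings()"
```

```text
t 17.55 rack [-171.4  234.3] z 37.4 turn -0.008 F [ 0.9 -0.2 -0.5] w 0.1 tilt [0.019 0.005] j6 -2.32
  ring? [  0.9 112.7] D 196 px [254. 155.]
  ring? [   7.7 -107.8] D 169 px [336. 156.]
  ring? [49.6  0.6] D 72 px [295. 139.]
  ring? [-305.5  171.6] D 45 px [226. 267.]
```

{"fn": "send_rows", "kwargs": {
  "steps": [
    [[1.2, 2.0, 0, 0, 0], [1.0, 1.8, 0, 0, 0], [0.7, 1.4, 0, 0, 0], [0.3, 0.5, 0, 0, 0], [0, 0, 0, 0, 0], [0, 0, 0, 0, 0]]
  ]
}}

```text
clock: 18.1
position: [497.7, 303.2, 42.2]
ee_rot: [0.014, 1.0, 0.008, 0.015]
contact_force: [0.6, -0.4, 0.8]
gripper_width: -0.0
```

```bash
python3 -c "
from h import *
st();sring(-209,302,72)"
```

```text
t 18.1 rack [-209.6  304.5] z 42.2 turn 0.008 F [ 0.6 -0.4  0.8] w -0.0 tilt [0.03  0.016] j6 -2.44
sring [-209.8  302.3] 0.19 116
```

{"fn": "send_rows", "kwargs": {
  "steps": [
    [[0.1, -0.3, 1.0, 0, 0], [0, 0, 1.2, 0, 0], [0, 0, 1.2, 0, 0], [0, 0, 1.2, 0, 0], [0, 0, 1.0, 0, 0], [0, 0, 0.7, 0, 0], [0, 0, 0.3, 0, 0], [0, 0, 0, 0, 0]]
  ]
}}

```text
clock: 18.82
position: [504.4, 295.0, -25.5]
ee_rot: [0.019, 1.0, 0.01, 0.017]
contact_force: [0.3, -0.7, -0.0]
gripper_width: 0.2
```

```bash
python3 -c "
from h import *
st();sring(-209,302,72);im=cv2.imread('pics/scene1.png');im,d=snap('scene','s11');cv2.imwrite('pics/c11.png',cv2.resize(im[120:280,220:440],None,fx=3,fy=3))"
```

```text
t 18.82 rack [-202.7  296.6] z -25.5 turn -0.003 F [ 0.3 -0.7 -0. ] w 0.2 tilt [0.034 0.019] j6 -2.44
sring [-209.  302.] 0.34 94
```

View pics/c11.png

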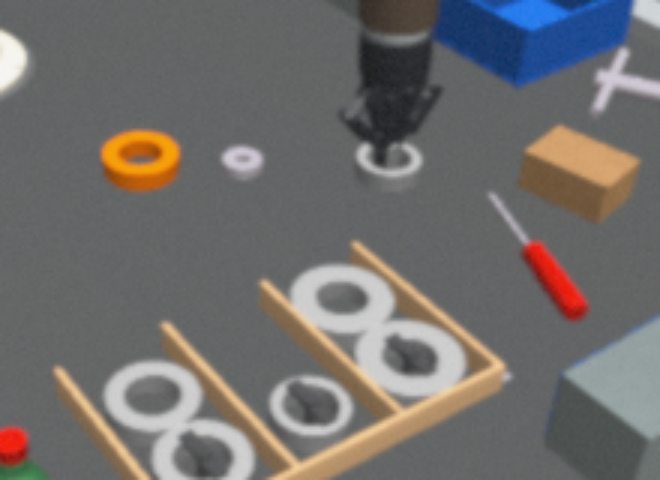

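The crop shows the medium and large rings seated, and the fingers in the small bore at (385,155). I drag it right to the middle lane.

{"fn": "send_rows", "kwargs": {
  "steps": [
    [[0, 0, 0.4, 0, 0], [0, -1.0, 0.1, 0, 0], [0, -1.5, 0, 0, 0], [0, -1.5, 0, 0, 0], [0, -1.5, 0, 0, 0], [0, -1.5, 0, 0, 0], [0, -1.5, 0, 0, 0], [0, -1.5, 0, 0, 0], [0, -1.5, 0, 0, 0], [0, -1.5, 0, 0, 0]]
  ]
}}

```text
clock: 19.75
position: [503.6, 158.5, -28.5]
ee_rot: [0.017, 0.999, 0.016, 0.024]
contact_force: [0.1, 2.2, 0.9]
gripper_width: 0.2
```

```bash
python3 -c "
from h import *
st();p=rk(arm.read_state()['position']);sring(p[0],p[1]+10,72)"
```

```text
t 19.75 rack [-198.5  160.1] z -28.5 turn 0.001 F [0.1 2.2 0.9] w 0.2 tilt [0.048 0.031] j6 -2.22
sring [-200.4  168.4] 0.14 105
```

{"fn": "send_rows", "kwargs": {
  "steps": [
    [[0, -1.4, 0, 0, 0], [0, -1.5, 0, 0, 0], [0, -1.5, 0, 0, 0], [0, -1.5, 0, 0, 0], [0, -1.5, 0, 0, 0], [0, -1.5, 0, 0, 0], [0, -1.5, 0, 0, 0], [0, -1.5, 0, 0, 0], [0, -1.5, 0, 0, 0], [0, -0.8, 0, 0, 0]]
  ]
}}

```text
clock: 20.63
position: [494.4, -1.2, -30.2]
ee_rot: [0.022, 0.999, 0.017, 0.026]
contact_force: [0.7, 1.0, 0.4]
gripper_width: 0.0
```

```bash
python3 -c "
from h import *
st();p=rk(arm.read_state()['position']);sring(p[0],p[1]+10,72)"
```

```text
t 20.63 rack [-2.02e+02  2.00e-01] z -30.2 turn -0.009 F [0.7 1.  0.4] w 0.0 tilt [0.052 0.032] j6 -1.9
sring [-204.2    9. ] 0.18 118
```

{"fn": "send_rows", "kwargs": {
  "steps": [
    [[-0.8, 0, 0, 0, 0], [-1.2, 0, 0, 0, 0], [-1.2, 0, 0, 0, 0], [-1.2, 0, 0, 0, 0], [-1.2, 0, 0, 0, 0], [-1.2, 0, 0, 0, 0], [-1.2, 0, 0, 0, 0], [-1.2, 0, 0, 0, 0], [-1.2, 0, 0, 0, 0], [-0.8, 0, 0, 0, 0]]
  ]
}}

```text
clock: 21.52
position: [600.7, -9.7, -29.7]
ee_rot: [0.023, 1.0, 0.013, 0.013]
contact_force: [-1.4, 0.9, 1.9]
gripper_width: 0.2
```

```bash
python3 -c "
from h import *
st();p=rk(arm.read_state()['position']);sring(p[0]-10,p[1],72);rings()"
```

```text
t 21.52 rack [-95.5  -4.5] z -29.7 turn -0.011 F [-1.4  0.9  1.9] w 0.2 tilt [0.026 0.026] j6 -1.83
sring [-109.6   -6.7] 0.05 119
  ring? [ 21.8 124.6] D 159 px [254. 144.]
  ring? [   7.9 -111.8] D 168 px [337. 155.]
  ring? [49.8  0.7] D 71 px [296. 138.]
```

{"fn": "send_rows", "kwargs": {
  "steps": [
    [[-1.0, 0.2, 0, 0, 0], [-1.2, 0.2, 0, 0, 0], [-1.2, 0, 0, 0, 0], [-1.2, 0, 0, 0, 0], [-1.2, 0, 0, 0, 0], [-1.0, 0, 0, 0, 0], [-0.6, 0, 0, 0, 0], [0, 0, 0, 0, 0]]
  ]
}}

```text
clock: 22.28
position: [667.4, -8.6, -30.7]
ee_rot: [0.023, 1.0, 0.012, 0.005]
contact_force: [-0.2, -0.9, -0.1]
gripper_width: 0.1
```

```bash
python3 -c "
from h import *
st();p=rk(arm.read_state()['position']);sring(p[0]-12,p[1],72);rings()"
```

```text
t 22.28 rack [-28.8  -1.1] z -30.7 turn -0.011 F [-0.2 -0.9 -0.1] w 0.1 tilt [0.01  0.025] j6 -1.81
sring [-42.5  -2.3] 1.53 156
  ring? [ 59.9 114.6] D 94 px [253. 127.]
  ring? [   7.9 -111.8] D 168 px [336. 156.]
  ring? [-68.   92.3] D 77 px [260. 182.]
  ring? [-43.8  -2.4] D 69 px [295. 179.]
```

About 21 mm to go; slow finish.

{"fn": "send_rows", "kwargs": {
  "steps": [
    [[-0.7, 0.1, 0, 0, 0], [-0.7, 0, 0, 0, 0], [-0.5, 0, 0, 0, 0], [-0.4, 0, 0, 0, 0], [-0.3, 0, 0, 0, 0]]
  ]
}}

```text
clock: 22.8
position: [688.9, -8.7, -31.1]
ee_rot: [0.024, 1.0, 0.012, -0.001]
contact_force: [-10.0, 3.0, 7.7]
gripper_width: 0.1
```

```bash
python3 -c "
from h import *
st();rings()"
```

```text
t 22.8 rack [-7.4 -0.4] z -31.1 turn -0.011 F [-10.    3.    7.7] w 0.1 tilt [-0.     0.024] j6 -1.81
  ring? [   7.9 -111.8] D 168 px [336. 156.]
  ring? [-54.5  95.6] D 90 px [263. 176.]
  ring? [-23.2  -1.1] D 70 px [295. 170.]
```

The force has risen and the ring is at x=-23 (contact is at -22). I retract and lift clear.

{"fn": "send_rows", "kwargs": {
  "steps": [
    [[0.7, 0, 0, 0, 0], [0.6, 0, -0.5, 0, 0], [0, 0, -1.5, 0, 0], [0, 0, -2.5, 0, 0], [0, 0, -3.0, 0, 0], [2.5, 0, -3.0, 0, 0], [4.0, 0, -3.0, 0, 0], [4.0, 0, -1.0, 0, 0], [4.0, 0, 0, 0, 0], [4.0, 0, 0, 0, 0]]
  ]
}}

```text
clock: 23.68
position: [498.9, -2.9, 116.0]
ee_rot: [0.024, 1.0, 0.013, 0.008]
contact_force: [0.6, 1.1, 0.5]
gripper_width: 0.1
```

{"fn": "send_rows", "kwargs": {
  "steps": [
    [[2.0, 0, 0, 0, 0], [0, 0, 0, 0, 0], [0, 0, 0, 0, 0], [0, 0, 0, 0, 0]]
  ]
}}

```text
clock: 24.02
position: [470.9, -2.4, 119.7]
ee_rot: [0.023, 1.0, 0.014, 0.011]
contact_force: [0.4, 0.5, 0.2]
gripper_width: -0.1
```

Run:
```python
from h import *
st();im,d=snap('top','topend')
hsv=cv2.cvtColor(im,cv2.COLOR_BGR2HSV);P=cloud("top",d)
m=((hsv[...,1]<60)&(hsv[...,2]>130)).astype(np.uint8)
v,u=np.nonzero(m);q=np.array([rk(w('top',a,b,24)) for a,b in zip(u,v)])
from scipy.optimize import minimize
for n,c,D,p in [("s",(-22,-1),72,(49.8,.7)),("m",(-36,-110),86,(49.9,-111.2)),("l",(-50,112),100,(49.6,112.5))]:
    s=q[np.hypot(*(q-c).T)<D/2+3]
    (x,y),r=cv2.minEnclosingCircle(s[s[:,0]<c[0]+12].astype(np.float32)); print(n,round(x,1),round(y,1),"D",round(2*r),"dist",np.hypot(x-p[0],y-p[1]).round(1),"limit",D+8)
a=cv2.imread('pics/top1.png')[100:340,80:500];b=im[100:340,80:500];cv2.imwrite('pics/end.png',cv2.resize(np.vstack([a,b]),None,fx=1.25,fy=1.25))
```

```text
t 24.02 rack [-225.5   -1.9] z 119.7 turn -0.011 F [0.4 0.5 0.2] w -0.1 tilt [0.023 0.028] j6 -1.93Traceback (most recent call last):
  File "<stdin>", line 5, in <module>
  File "h.py", line 6, in w
    K,R,t=cal(n);r=R.T@np.linalg.inv(K)@[u,v,1];o=-R.T@t
          ~~~^^^
  File "h.py", line 4, in cal
    c=optics.get_calibration(n);return np.array(c["K"],float),cv2.Rodrigues(np.array(c["rvec"],float))[0],np.array(c["tvec"],float).ravel()
ValueError: time passes only in moves, steps and waits
```

Run:
```python
from h import *
im=cv2.imread('pics/topend.png')
hsv=cv2.cvtColor(im,cv2.COLOR_BGR2HSV);K,R,t=cal('top')
m=((hsv[...,1]<60)&(hsv[...,2]>130)).astype(np.uint8)
v,u=np.nonzero(m);r=np.linalg.inv(K)@np.array([u,v,np.ones(len(u))]);r=R.T@r;o=-R.T@t
p=(o[:,None]+r*(24-o[2])/r[2])[:2].T-O;q=np.c_[p@X,p@Y]
for n,c,D,p in [("s",(-22,-1),72,(49.8,.7)),("m",(-36,-110),86,(49.9,-111.2)),("l",(-50,112),100,(49.6,112.5))]:
    s=q[np.hypot(*(q-c).T)<D/2+3];s=s[s[:,0]<c[0]+12]
    (x,y),r=cv2.minEnclosingCircle(s.astype(np.float32)); print(n,round(x,1),round(y,1),"D",round(2*r),"dist",np.hypot(x-p[0],y-p[1]).round(1),"limit",D+8)
a=cv2.imread('pics/top1.png')[100:340,80:500];b=im[100:340,80:500];cv2.imwrite('pics/end.png',cv2.resize(np.vstack([a,b]),None,fx=1.25,fy=1.25))
```

```text
s -21.8 -1.7 D 72 dist 71.6 limit 80
m -35.7 -110.1 D 86 dist 85.6 limit 94
l -48.4 110.9 D 101 dist 98.1 limit 108
```

View pics/end.png

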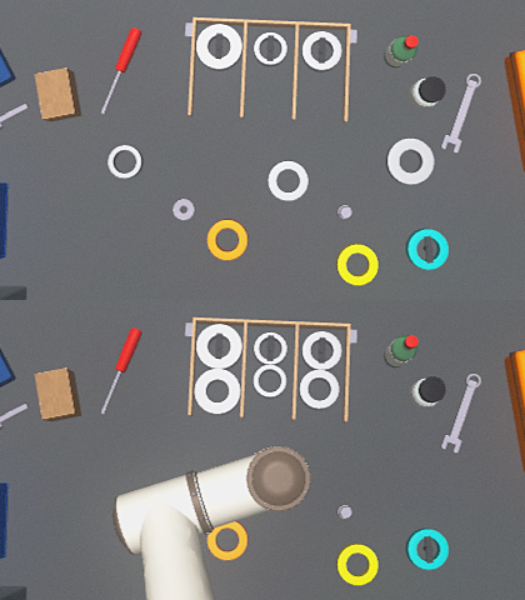

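The lower half shows all three rings touching their pattern rings: large (217,390), small (269,380), medium (319,389). The other things are in place, and the bearing, hidden here by the arm, was last measured at its start position.

```bash
python3 -c "
from bench import job
print(job.job_done())"
```

```text
the job is handed in; nothing more can be done
None
```

All three rings are in the lanes of their own size and resting against their pattern rings. I handed the job in at about 24 s of the 67 s allowed. I slid each ring flat along the bench, with the closed fingers inside its bore.

**Last checks:**

| Ring | Centre distance to its pattern ring (mm) | Distance at contact (mm) | Limit (mm) |
|---|---|---|---|
| Small | 71.6 | 72 | 80 |
| Medium | 85.6 | 86 | 94 |
| Large | 98.1 | 100 | 108 |

- **Large ring:** its 98.1 mm is shorter than contact allows, so that reading is about 2 mm off.
- **Arm and other things:** the arm was clear of everything. The other things looked unmoved; the bearing was hidden by the arm in the last picture, but it was at its start position when last seen, before the small ring was moved.

**Disagreement:** the reported fingertip height was about 39 mm lower than the camera depth showed. Because of this, my first drag of the medium ring passed above it and moved nothing. After that I used the camera's height. The tool also tilted slightly over time, to at most about 0.06 rad, with no effect on the result.

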